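# Fit the battery pack into the glass warmer

### The job

Fit the black battery pack into the empty bay on top of the white tasting-glass warmer: hook its thin tongue under the lip at one end of the bay, then swing the other end down and press it until the spring catch snaps over it and the pack sits fully home. Then let go, leaving the blue glasses and the oil bottle standing where they are.

Things in the scene. Friction and masses are not known exactly. Their poses are not given: they have to be found in the camera images.
- battery: Loose black battery pack, about 0.35 kg, flat on the counter at first. Block 100 (x) x 56 (y) x 20 mm (z). Origin: centre of the block's underside; z up. A tongue 20 long, 40 wide, 7 mm thick, level with the underside, sticks out at the -x end (x = -50 to -70 mm). Grip rib on top: 14 mm thick (y), x = -5 to +35 mm, z = 20 to 46 mm. The +x end is the plain tail.
- battery_tip (a point): Middle of the tongue's end edge, on the battery's underside (x = -70 mm, y = z = 0 in the battery's frame).
- battery_tail (a point): Middle of the tail's lower edge, on the battery's underside (x = +50 mm, y = z = 0 in the battery's frame).
- warmer: White glass warmer, a low box fixed to the counter: x = -115 to 115, y = -75 to 200 mm, deck 45 mm high. Origin: at counter height under the battery's seat; x runs from the bay's lip end to its catch end, z up. Two glasses stand in wells at x = +-55, y = 145 mm, rims 97 mm high. The catch's grey housing, x = 66 to 92 mm, stands 14 mm above the deck.
- bay (a point): Point on the bay's floor, 25 mm above the counter, axes as the warmer's. The open-topped bay spans x = -71.5 to 51.5, y = -30 to 30 mm, 20 mm deep; the top 8 mm of its long sides open out at 45 degrees. The seated battery's origin lies here, within about 2 mm, with matching axes, its top flush with the deck.
- lip (a point): Middle of the lip's lower free edge, axes as the warmer's. The lip covers the bay's last 10 mm at the -x end (warmer x = -71.5 to -61.5 mm), its underside 14 mm above the bay floor, its top level with the deck. It leaves 113 mm of the bay open, so the 120 mm battery enters only tongue first with the tail raised; 15 to 20 degrees suits.
- guides (a point): Middle of the foot of the end wall under the lip, at floor height, axes as the warmer's. Two grey upright cheeks under the lip converge towards it, from 57 mm apart (13.5 mm before the wall) to 43 mm at the wall, and centre the tongue.
- tooth (a point): Tip, when sprung out, of the catch's steel tooth (24 mm wide) at the bay's +x end, 23 mm above the bay floor; it reaches 5 mm over the bay. The tooth's top is 34 mm above the floor; its upper face slopes at 60 degrees from level, so that the tail, pressed down, pushes it back.
- catch (a joint): Spring catch, in m: 0 = tooth sprung out over the bay, up to 0.008 = pushed back along the warmer's +x. Its spring gives 4.6 N at 0 and 8.1 N at 0.005, so the tail rests on the tooth until it is pressed past it (a firm push of some 3 to 12 N on the rib or tail); once the tail is down, the tooth springs out over the tail's upper edge.
- glass_a: Bystander: blue tasting glass, 66 mm wide, 60 mm tall, in the warmer's well nearer the lip end. Origin: centre of its foot.
- glass_b: Bystander: the same kind of glass in the well nearer the catch end. Origin: centre of its foot.
- glass_c: Bystander: the same kind of glass, standing on the counter. Origin: centre of its foot.
- bottle: Bystander: amber oil bottle, 60 mm wide, 190 mm tall, standing on the counter. Origin: centre of its foot.
Not all that is in view belongs to the job. There is more than one size of the battery; the one meant has the size given above.

How it is judged:
By the outcome, as a careful person would: the job done as asked, in the order asked, and still so for the second after the job is handed in, with the robot touching nothing.
It also fails if it takes over 35 s, if anything falls off the work surface, if the arm or the gripper's body presses on something with over 40 N, if the wrist force passes 120 N, or if a joint passes its speed limit or range.

### The arm

A 7-joint arm with a two-finger parallel gripper is mounted at the origin on the work surface. World frame = base frame: x ahead of the robot, y to its left, z up, the work surface at z = 0. Lengths are in m, angles in rad, forces in N, time in s.
With the tool pointing down it reaches from about 0.425 to 0.875 m from the base axis. Payload 4.7 kg.
Tool frame: the origin (TCP) lies midway between the tips of the shut fingers; the grasp point (between the pads) lies 19 mm behind it; z points along the fingers, y is the direction in which the jaws open and shut (so a half turn about z gives the same grasp; the last joint's range is limited). The gripper opens to 87 mm and grips with 3 to 60 N. Pads are 19 mm wide; open, the fingers measure 117 mm over their backs; the gripper's body (75 mm by 190 mm) begins 51 mm behind the grasp point.
Start: joints at [-1.263, 0.321, -0.07, 1.45, 0.023, 1.371, -0.057], TCP at [0.188, 0.622, 0.223] pointing down, gripper open.
Joint ranges: [-2.86, 2.86], [-0.3, 2.09], [-1.38, 1.24], [0.06, 2.45], [-1.56, 4.7], [0.09, 2.05], [-2.69, 2.69]. Speed limits (rad/s): [2.57, 2.57, 3.14, 3.14, 3.14, 3.14, 3.14].

### API

Orientations are given as a rotation vector (axis times angle).
In Python, from bench import monitor, eyes, order gives the robot as it stands. The module is installed in compiled form; this text tells all that it offers.
- The arm moves only by the shell command python3 -m pendant 'ROWS' [FORCE]. ROWS is JSON, a list of rows, each a list of 3 entries, a list of its own where there are three numbers: the turn, a rotation vector about the tool's x, y, z in degrees, then the shift along the tool's x, y, z in m, then the gripper command: -1 is fully open, 1 is shut, values between are in proportion. In form: [[[rx, ry, rz], [tx, ty, tz], hand], ...]. A call has 1 to 8 rows; each row shifts and turns the commanded pose from where the row before left it, along the tool's axes as they then stand; what a row does not reach is not made up. A row lasts 1/8 s, in which the tool goes at most 62.5 mm and 10.7 degrees, less where a joint would pass 70% of its speed; a pose out of reach is approached as far as the arm can. A call is refused whole if a number of a shift passes 0.0625 or a number of a turn 10.7, either way. A call with a gripper value outside its range is refused whole. The fingers move at their own pace and stop on an object; FORCE is the grip in N (left out, the last holds). Time passes only in rows, so rows that do not move let the fingers close. It gives the time, the measured TCP pose, the force and the opening at its end, in the units of the state.
- monitor.get_state(): the state, without advancing time (a new reading comes with each control period).
- eyes.get_image(name): name is "side" or "top"; returns a dict with "color" (420x560x3 uint8, red, green, blue), "range_z" (420x560 float32, m along the optical axis (not along the pixel's ray), 0 where there is no reading), "fx", "fy", "cx", "cy" (pixels), "k1" (the pictures are not rectified: a ray, as slopes to the right and down, at radius r is drawn at 1 + k1 r^2 times it, then the intrinsics apply), "world_to_cam" (4x4, takes a point from world to camera coordinates). Camera axes: x right, y up, looking along -z (the intrinsics and any distortion apply to the point x, -y, -z); pixel columns grow to the right and rows downward; lengths in m; the calibration is good to about 2 mm. A picture is of the moment at which its call begins.
- order.close_job(): hands the job in, once; it reports no verdict.
The state is a dict: "time": time; "joint_positions": joint angles; "qd": joint speeds; "joint_torque": joint torques, N m; "position": TCP position; "tool_rot": TCP orientation; "ft_force": force on the tool from outside, world axes, zero at the start; "torque": the same for the moment, N m; "grip_width": opening from 0.0 (shut) to 1.0 (fully open).
Only numpy, scipy, OpenCV 4.12 (cv2) and the standard library are available. Lean on these libraries where they do the work, as an engineer would, in place of code of your own. Each camera call takes 0.05 s, during which the arm holds its last target.

## Working session

There is one attempt and no reset: what is moved stays moved. The work goes in short steps, Python scripts to look and compute and a shell command to move; the robot and the scene stay as the last step left them, time stands still between calls to the robot, and variables do not carry over. Pictures are saved under pics/ and viewed, and the job is handed in when it is done.

```bash
ls; mkdir -p pics; cat > h.py <<'E'
import numpy as np, cv2
from bench import monitor, eyes, order
def shot(n,f=None):
    d=eyes.get_image(n)
    if f: cv2.imwrite('pics/'+f,d['color'][:,:,::-1])
    np.savez('last_%s.npz'%n,**d)
    return d
def load(n): 
    z=np.load('last_%s.npz'%n); return {k:z[k] for k in z.files}
def ray(d,u,v):
    K=np.array([[d['fx'],0,d['cx']],[0,d['fy'],d['cy']],[0,0,1]],float)
    p=np.array([[(u-d['cx'])/d['fx'],(v-d['cy'])/d['fy']]],float)[0]
    s=p.copy()
    for _ in range(20): s=p/(1+d['k1']*(s@s))
    T=np.linalg.inv(d['world_to_cam']); 
    return T[:3,3], T[:3,:3]@np.array([s[0],-s[1],-1.])
def onz(d,u,v,z):
    o,r=ray(d,u,v); return o+r*(z-o[2])/r[2]
def dep(d,u,v):
    o,r=ray(d,u,v); return o+r*float(d['range_z'][int(round(v)),int(round(u))])
def proj(d,P):
    c=d['world_to_cam']@np.append(P,1); s=np.array([c[0],-c[1]])/-c[2]; s=s*(1+d['k1']*(s@s))
    return np.array([s[0]*d['fx']+d['cx'],s[1]*d['fy']+d['cy']])
E
python3 - <<'E'
from h import *
for n in('side','top'):
    d=shot(n,n+'0.png'); print(n,d['fx'],d['k1'],np.linalg.inv(d['world_to_cam'])[:3].round(3).tolist())
s=monitor.get_state();print({k:np.round(v,3).tolist() for k,v in s.items()})
E
```

```text
pics
side 379.03256025226676 -0.07400316533199049 [[0.804, 0.438, -0.402, 0.237], [-0.594, 0.574, -0.563, -0.577], [-0.016, 0.692, 0.722, 0.67]]
top 469.76399122966876 -0.009257259219973524 [[-0.011, 0.996, -0.09, 0.48], [-1.0, -0.012, -0.018, -0.103], [-0.019, 0.089, 0.996, 1.148]]
{'time': 0.1, 'joint_positions': [-1.263, 0.322, -0.07, 1.452, 0.023, 1.371, -0.057], 'qd': [0.0, -0.002, 0.001, -0.003, 0.001, 0.0, 0.0], 'joint_torque': [0.0, -49.257, -0.406, -31.34, -0.064, 0.039, 0.0], 'position': [0.188, 0.622, 0.222], 'tool_rot': [-0.46, -3.108, 0.003], 'ft_force': [0.343, -0.12, 0.41], 'torque': [-0.004, -0.021, 0.007], 'grip_width': 0.999}
```

View pics/side0.png

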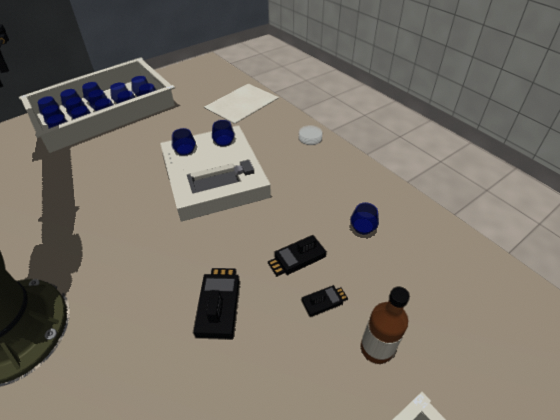

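View pics/top0.png

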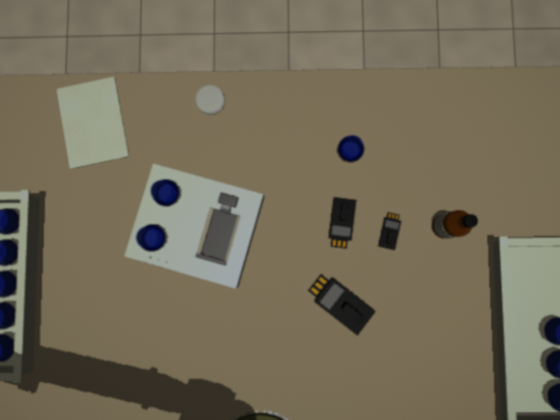

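Candidates for the pack in the top view are (343,222), (345,305) and (390,231). I'll measure each one.

```bash
python3 - <<'E'
from h import *
d=load('top'); im=d['color']
c=im[190:340,295:415][:,:,::-1]; cv2.imwrite('pics/crop1.png',cv2.resize(c,None,fx=5,fy=5,interpolation=cv2.INTER_CUBIC)[:600*1])
c=im[150:300,110:280][:,:,::-1]; cv2.imwrite('pics/crop2.png',cv2.resize(c,None,fx=4,fy=4,interpolation=cv2.INTER_CUBIC))
for (u,v) in [(343,222),(345,305),(390,231)]:
    x0,x1,y0,y1=u-38,u+38,v-38,v+38
    m=(im.max(2)<60).astype(np.uint8)
    n,l,st,ce=cv2.connectedComponentsWithStats(m)
    b=[i for i in range(1,n) if abs(ce[i]-[u,v]).max()<15 and st[i,4]>100]
    for i in b:
        cs,_=cv2.findContours((l==i).astype(np.uint8),0,2); k=max(cs,key=len)[:,0,:].astype(float)
        P=np.array([onz(d,a,bb,.02)[:2] for a,bb in k])*1000
        r=cv2.minAreaRect(P.astype(np.float32)); print(u,v,st[i,4],np.round(r[0]),np.round(r[1]),r[2])
    print('depth ctr', dep(d,u,v).round(3))
E
```

```text
343 222 789 [ 563. -200.] [ 55. 103.] 81.92826080322266
depth ctr [ 0.557 -0.203  0.019]
345 305 1443 [ 367. -192.] [154.  71.] 51.71002197265625
depth ctr [ 0.365 -0.2    0.06 ]
390 231 437 [ 532. -313.] [41. 76.] 75.82320404052734
depth ctr [ 0.534 -0.316  0.016]
```

View pics/crop1.png

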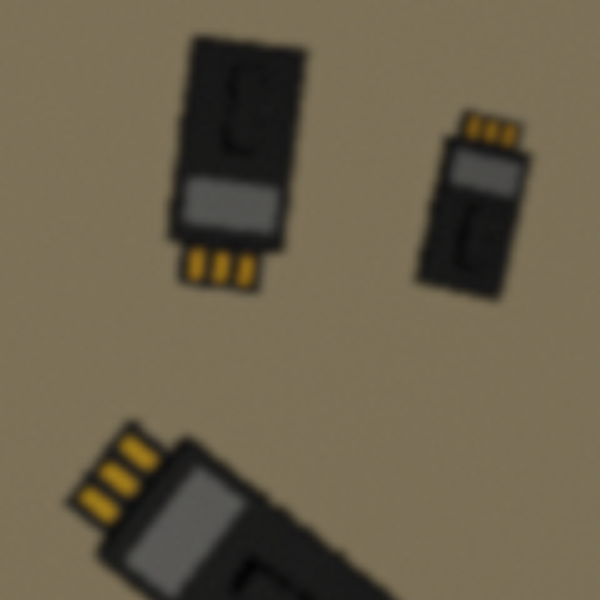

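View pics/crop2.png

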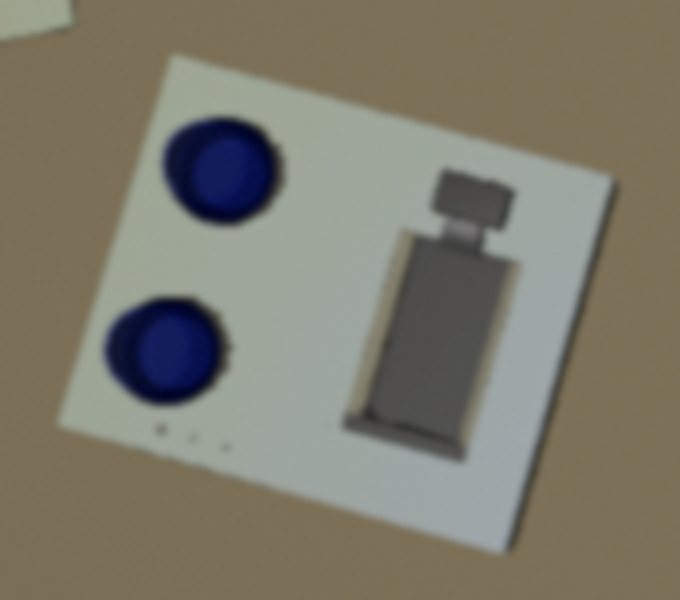

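The top view shows the packs at (343,222), (345,305) and (390,231). Their measured blocks are about 100x55, over 130x71 and 76x41 mm. So the pack at (343,222) is the right one, with its tongue (gold contacts) towards the bottom of the picture. The crop shows the bay with its lip at the bottom, around px (211,258), and the catch housing at the top, around (228,199). Next I'll work out precise poses.

```bash
cat > pose.py <<'E'
from h import *
def lineedge(d,img,A,B,z,n=25,half=8,pol=None):
    """subpixel edge along expected world segment A-B at height z; returns world pts"""
    A=np.array(A);B=np.array(B);out=[]
    nrm=np.array([-(B-A)[1],(B-A)[0]]);nrm/=np.linalg.norm(nrm)
    for t in np.linspace(.12,.88,n):
        c=A+(B-A)*t; s=np.linspace(-half,half,81)*1e-3
        px=np.array([proj(d,[*(c+nrm*k),z]) for k in s]).astype(np.float32)
        v=cv2.remap(img,px[:,:1],px[:,1:],cv2.INTER_LINEAR)[:,0].astype(float)
        v=cv2.GaussianBlur(v[:,None],(1,9),1.5)[:,0]
        g=np.gradient(v); g=np.abs(g) if pol is None else np.clip(pol*g,0,None)
        i=g[5:-5].argmax()+5; w=slice(max(i-6,0),i+7)
        out.append(c+nrm*(s[w]@g[w]/g[w].sum()))
    out=np.array(out)
    l=cv2.fitLine(out.astype(np.float32),cv2.DIST_HUBER,0,1e-3,1e-4)[:,0]
    return l[2:].astype(float),l[:2].astype(float),out
def inter(L1,L2):
    p,a=L1[:2];q,b=L2[:2]
    t=np.linalg.solve(np.c_[a,-b],q-p);return p+a*t[0]
E
python3 - <<'E'
from pose import *
d=load('top'); g=d['color'].max(2).astype(np.float32)
# warmer deck corners initial (crop2 px /4 + offset)
c0=[onz(d,110+a/4,150+b/4,.045)[:2] for a,b in [(172,57),(614,180),(508,552),(60,426)]]
L=[lineedge(d,g,c0[i],c0[(i+1)%4],.045) for i in range(4)]
C=[inter(L[i-1],L[i]) for i in range(4)]  # TL,TR,BR,BL
C=np.array(C); print('corners',C.round(4).tolist()); print('sides',[round(np.linalg.norm(C[i]-C[(i+1)%4])*1e3,1) for i in range(4)])
# TL=(+115,+200) TR=(115,-75) BR=(-115,-75) BL=(-115,200)
M=np.array([[115,200],[115,-75],[-115,-75],[-115,200]])/1e3
a=M-M.mean(0);b=C-C.mean(0); th=np.arctan2((a[:,0]*b[:,1]-a[:,1]*b[:,0]).sum(),(a*b).sum())
R=np.array([[np.cos(th),-np.sin(th)],[np.sin(th),np.cos(th)]]); o=C.mean(0)-R@M.mean(0)
print('warmer',o.round(4),np.degrees(th),'res',((C-(M@R.T+o))*1e3).round(1).tolist())
for nm,p in dict(liptop=(-61.5,0,45),liptopL=(-61.5,30,45),housing=(79,0,59),bayR=(0,-38,45)).items():
    print(nm, proj(d,[*(R@np.array(p[:2])/1e3+o),p[2]/1e3]).round(1))
# battery block corners crop1 px/5 + (295,190): TL TR BR BL
c0=[onz(d,295+a/5,190+b/5,.02)[:2] for a,b in [(192,37),(306,48),(282,248),(170,240)]]
zs=[.02,.02,.02,.02]
L=[lineedge(d,g,c0[i],c0[(i+1)%4],.02,half=7) for i in range(4)]
C=np.array([inter(L[i-1],L[i]) for i in range(4)])
print('batt',C.round(4).tolist(),[round(np.linalg.norm(C[i]-C[(i+1)%4])*1e3,1) for i in range(4)])
for l in L: print(np.degrees(np.arctan2(l[1][1],l[1][0])).round(2),end=' ')
x=(C[0]+C[1]-C[2]-C[3]); print('ctr',C.mean(0).round(4),'yaw',np.degrees(np.arctan2(x[1],x[0])))
print('rz floor',[dep(d,*proj(d,[o[0]+e,o[1],.025])).round(4).tolist() for e in(0,.02)])
E
```

```text
corners [[0.7013, 0.2508], [0.6246, -0.0126], [0.4041, 0.0525], [0.4824, 0.3154]]
sides [np.float64(274.3), np.float64(229.9), np.float64(274.3), np.float64(228.3)]
warmer [0.5354 0.0916] -16.42434217132794 res [[-1.0, -0.1], [0.1, 0.3], [0.2, 0.4], [0.7, -0.5]]
liptop [211.4 257.2]
liptopL [199.2 253.7]
housing [227.4 199.2]
bayR [234.3 236.3]
batt [[0.6186, -0.1809], [0.6118, -0.2357], [0.5112, -0.221], [0.5172, -0.1648]] [np.float64(55.2), np.float64(101.6), np.float64(56.5), np.float64(102.7)]
82.86 -8.32 83.97 -9.03 ctr [ 0.5647 -0.2006] yaw -8.676125275796469
rz floor [[0.5354, 0.0913, 0.0263], [0.5555, 0.0916, 0.0245]]
```

```bash
cat > go.py <<'E'
from h import *
from scipy.spatial.transform import Rotation as Ro
def down(yaw): # tool x along yaw dir, z down
    c,s=np.cos(yaw),np.sin(yaw); return np.array([[c,s,0],[s,-c,0],[0,0,-1.]])
def delta(Rt,pt,st=None):
    s=st or monitor.get_state(); R=Ro.from_rotvec(s['tool_rot']).as_matrix(); p=np.array(s['position'])
    print('t',round(s['time'],2),'pos',p.round(4),'F',np.round(s['ft_force'],1),'w',round(s['grip_width'],3))
    print('toolx',R[:,0].round(3),'tooly',R[:,1].round(3),'z',R[:,2].round(3))
    print('turn(tool,deg)',np.degrees(Ro.from_matrix(R.T@Rt).as_rotvec()).round(2),'shift now-frame',(R.T@(pt-p)).round(4),'shift target-frame',(Rt.T@(pt-p)).round(4))
E
python3 - <<'E'
from go import *
for y in(-8.7,171.3):
  delta(down(np.radians(y)),np.array([.5798,-.2030,.12]))
E
```

```text
t 0.1 pos [0.1881 0.6217 0.2216] F [ 0.3 -0.1  0.4] w 0.999
toolx [-0.957  0.289 -0.   ] tooly [ 0.289  0.957 -0.002] z [-0.    -0.002 -1.   ]
turn(tool,deg) [-0.0000e+00  1.4000e-01  1.7187e+02] shift now-frame [-0.6136 -0.6758  0.1028] shift target-frame [0.5119 0.7559 0.1016]
t 0.1 pos [0.1881 0.6217 0.2216] F [ 0.3 -0.1  0.4] w 0.999
toolx [-0.957  0.289 -0.   ] tooly [ 0.289  0.957 -0.002] z [-0.    -0.002 -1.   ]
turn(tool,deg) [-0.1  -0.   -8.13] shift now-frame [-0.6136 -0.6758  0.1028] shift target-frame [-0.5119 -0.7559  0.1016]
```

```bash
python3 -m pendant '[[[0,0,-8.1],[0,0,0],-1],[[0,0,0],[-0.045,-0.042,0],-1],[[0,0,0],[-0.045,-0.042,0],-1],[[0,0,0],[-0.045,-0.042,0],-1],[[0,0,0],[-0.045,-0.042,0],-1],[[0,0,0],[-0.045,-0.042,0],-1],[[0,0,0],[-0.045,-0.042,0],-1],[[0,0,0],[-0.045,-0.042,0],-1]]' 40
python3 -m pendant '[[[0,0,0],[-0.0246,-0.0565,0],-1],[[0,0,0],[-0.0246,-0.0565,0],-1],[[0,0,0],[-0.0246,-0.0565,0],-1],[[0,0,0],[-0.0246,-0.0565,0],-1],[[0,0,0],[-0.0246,-0.0565,0],-1],[[0,0,0],[-0.0246,-0.0565,0],-1],[[0,0,0],[-0.0246,-0.0565,0],-1],[[0,0,0],[0,0,0],-1]]'
python3 - <<'E'
from go import *
delta(down(np.radians(171.3)),np.array([.5798,-.2030,.023]))
E
```

```text
time: 1.1
position: [0.4558, 0.2819, 0.2224]
tool_rot: [-0.239, -3.132, -0.0]
ft_force: [1.1, 0.1, -0.1]
grip_width: 0.999
time: 2.1
position: [0.5643, -0.1402, 0.2222]
tool_rot: [-0.255, -3.131, 0.006]
ft_force: [0.3, 0.4, -0.2]
grip_width: 0.999
t 2.1 pos [ 0.5643 -0.1402  0.2222] F [ 0.3  0.4 -0.2] w 0.999
toolx [-0.987  0.162  0.   ] tooly [ 0.162  0.987 -0.004] z [-0.001 -0.004 -1.   ]
turn(tool,deg) [-0.21 -0.01 -0.6 ] shift now-frame [-0.0255 -0.0587  0.1994] shift target-frame [-0.0248 -0.0598  0.1992]
```

```bash
python3 -m pendant '[[[0,0,-0.6],[0,0,0],-1],[[0,0,0],[-0.0125,-0.03,0.04],-1],[[0,0,0],[-0.0125,-0.03,0.04],-1],[[0,0,0],[0,0,0.04],-1],[[0,0,0],[0,0,0.03],-1],[[0,0,0],[0,0,0],-1]]'
python3 - <<'E'
from go import *
delta(down(np.radians(171.3)),np.array([.5798,-.2030,.023]))
d=shot('side'); c=d['color'][180:340,220:420,::-1]; cv2.imwrite('pics/s1.png',cv2.resize(c,None,fx=3.5,fy=3.5,interpolation=cv2.INTER_CUBIC))
E
```

```text
time: 2.85
position: [0.5797, -0.193, 0.0699]
tool_rot: [-0.217, -3.128, -0.003]
ft_force: [0.1, 0.4, 0.1]
grip_width: 1.002
t 2.85 pos [ 0.5797 -0.193   0.0699] F [0.1 0.4 0.1] w 1.002
toolx [-0.99   0.138  0.006] tooly [0.138 0.99  0.002] z [-0.005  0.002 -1.   ]
turn(tool,deg) [ 0.09 -0.33  0.76] shift now-frame [-0.0018 -0.01    0.0469] shift target-frame [-0.0016 -0.0099  0.0469]
```

View pics/s1.png

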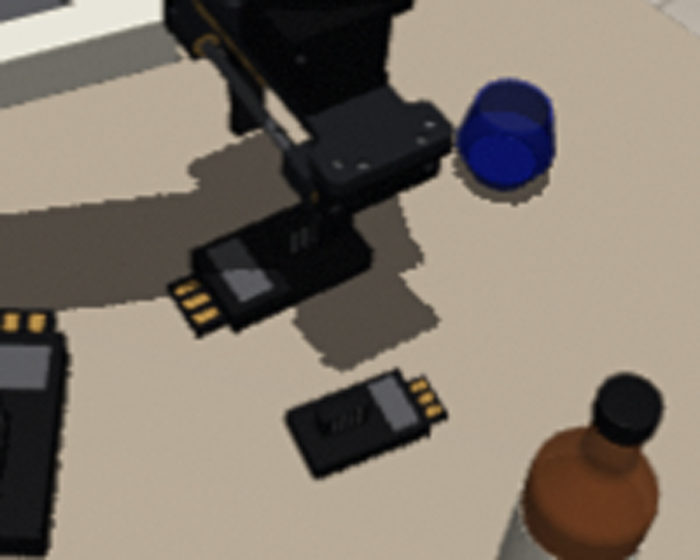

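The side view shows the open fingers astride the pack's rib at crop px (300,230). The glass is well clear. I'll go down and grip.

```bash
python3 -m pendant '[[[0,0,0.7],[-0.0015,-0.01,0],-1],[[0,0,0],[0,0,0.025],-1],[[0,0,0],[0,0,0.02],-1],[[0,0,0],[0,0,0],-1]]'
python3 - <<'E'
from go import *
delta(down(np.radians(171.3)),np.array([.5798,-.2030,.023]))
E
```

```text
time: 3.4
position: [0.5805, -0.206, 0.0265]
tool_rot: [-0.242, -3.13, -0.001]
ft_force: [-0.3, -0.2, 0.6]
grip_width: 0.999
t 3.4 pos [ 0.5805 -0.206   0.0265] F [-0.3 -0.2  0.6] w 0.999
toolx [-0.988  0.154  0.002] tooly [0.154 0.988 0.   ] z [-0.002  0.001 -1.   ]
turn(tool,deg) [ 0.02 -0.14 -0.13] shift now-frame [0.0012 0.0028 0.0035] shift target-frame [0.0012 0.0029 0.0035]
```

```bash
python3 -m pendant '[[[0,0,0],[0.001,0.003,0.0035],-1],[[0,0,0],[0,0,0],-1],[[0,0,0],[0,0,0],0.9],[[0,0,0],[0,0,0],0.9],[[0,0,0],[0,0,0],0.9],[[0,0,0],[0,0,0],0.9],[[0,0,0],[0,0,0],0.9]]' 45
python3 - <<'E'
from go import *
delta(down(np.radians(171.3)),np.array([.5798,-.2030,.023]))
E
```

```text
time: 4.28
position: [0.581, -0.2032, 0.0241]
tool_rot: [0.242, 3.132, 0.0]
ft_force: [0.2, 0.6, 0.2]
grip_width: 0.517
t 4.28 pos [ 0.581  -0.2032  0.0241] F [0.2 0.6 0.2] w 0.517
toolx [-0.988  0.153 -0.   ] tooly [0.153 0.988 0.   ] z [ 0.  0. -1.]
turn(tool,deg) [ 0.    0.   -0.13] shift now-frame [0.0012 0.     0.0011] shift target-frame [0.0012 0.     0.0011]
```

```bash
python3 -m pendant '[[[0,0,0],[0,0,0],1],[[0,0,0],[0,0,0],1],[[0,0,0],[0,0,0],1],[[0,0,0],[0,0,0],1],[[0,0,0],[0,0,0],1],[[0,0,0],[0,0,0],1]]'
python3 -m pendant '[[[0,0,0],[0,0,-0.03],1],[[0,0,0],[0,0,-0.03],1],[[0,0,0],[0,0,-0.04],1],[[0,0,0],[0,0,-0.04],1],[[0,0,0],[0,0,0],1]]'
python3 - <<'E'
from go import *
delta(down(np.radians(171.3)),np.array([.5798,-.2030,.16]))
d=shot('side','s2.png'); d=shot('top','t2.png')
E
```

```text
time: 5.03
position: [0.5809, -0.2036, 0.0241]
tool_rot: [0.242, 3.132, -0.001]
ft_force: [0.3, -1.3, -0.3]
grip_width: 0.155
time: 5.65
position: [0.5829, -0.2036, 0.167]
tool_rot: [0.241, 3.126, -0.0]
ft_force: [-0.7, 0.1, -4.0]
grip_width: 0.154
t 5.65 pos [ 0.5829 -0.2036  0.167 ] F [-0.7  0.1 -4. ] w 0.154
toolx [-0.988  0.153 -0.006] tooly [0.153 0.988 0.   ] z [ 0.006 -0.001 -1.   ]
turn(tool,deg) [ 0.02  0.34 -0.11] shift now-frame [0.0032 0.0002 0.0069] shift target-frame [0.0031 0.0002 0.007 ]
```

View pics/s2.png

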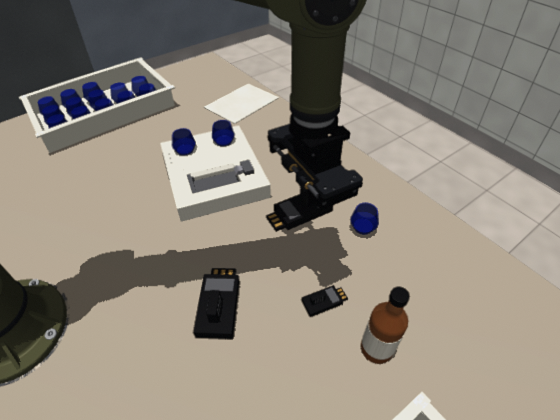

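```bash
cat > ins.py <<'E'
from go import *
W=np.array([.5354,.0916,0.]); TH=np.radians(-16.42); TB=np.array([.0162,0,.0241])
Rw=Ro.from_euler('z',TH).as_matrix(); F=np.diag([-1,1,-1.])
def target(tip,tilt):
    Rb=Rw@Ro.from_euler('y',-tilt,degrees=True).as_matrix()
    p=W+Rw@(np.array(tip)/1e3+[0,0,.025])
    return Rb@F, p+Rb@(TB+[.07,0,0])
def batt(st=None):
    s=st or monitor.get_state(); R=Ro.from_rotvec(s['tool_rot']).as_matrix(); Rb=R@F
    f=lambda q: (Rw.T@(np.array(s['position'])+Rb@(np.array(q)-TB)-W)-[0,0,.025])*1e3
    e=Ro.from_matrix(Rw.T@Rb).as_euler('zyx',degrees=True)
    print('tip(warmer,mm above floor)',f([-.07,0,0]).round(1),'tail',f([.05,0,0]).round(1),'yaw/pitch/roll',e.round(2),'F warmer',(Rw.T@np.array(s['ft_force'])).round(1))
E
python3 - <<'E'
from ins import *
batt()
delta(*target([-54,0,60],20)); 
E
```

```text
tip(warmer,mm above floor) [  40.7 -280.8  113.9] tail [ 159.7 -264.9  113.7] yaw/pitch/roll [7.61 0.1  0.04] F warmer [ 1.  -0.1 -3.7]
t 5.75 pos [ 0.5803 -0.2025  0.1628] F [ 0.9 -0.4 -3.7] w 0.158
toolx [-0.988  0.153  0.002] tooly [0.153 0.988 0.001] z [-0.001  0.001 -1.   ]
turn(tool,deg) [  1.37 -20.06   7.53] shift now-frame [0.0708 0.2812 0.026 ] shift target-frame [ 0.1098  0.2694 -0.0126]
```

```bash
python3 -m pendant '[[[0,0,0],[0.0118,0.0469,0],1],[[0,0,0],[0.0118,0.0469,0],1],[[0,0,0],[0.0118,0.0469,0],1],[[0,0,0],[0.0118,0.0469,0],1],[[0,0,0],[0.0118,0.0469,0],1],[[0,0,0],[0.0118,0.0469,0],1],[[0,0,7.5],[0,0,0],1],[[0,-10,0],[0,0,0],1]]'
python3 -m pendant '[[[0,-10,0],[0,0,0],1],[[0,0,0],[0,0,0],1],[[0,0,0],[0,0,0],1]]'
python3 - <<'E'
from ins import *
d=shot('side','s3.png'); t=shot('top','t3.png')
for dd,n in((d,'s3c.png'),(t,'t3c.png')):
    u,v=proj(dd,W+[0,0,.05]).astype(int); c=dd['color'][v-70:v+70,u-80:u+80,::-1]; cv2.imwrite('pics/'+n,cv2.resize(c,None,fx=4,fy=4,interpolation=cv2.INTER_CUBIC)); print(u-80,v-70)
batt()
delta(*target([-54,0,30],20)); 
E
```

```text
time: 6.75
position: [0.5545, 0.0844, 0.1601]
tool_rot: [0.424, 2.939, -0.047]
ft_force: [-0.9, -1.2, -3.4]
grip_width: 0.154
time: 7.12
position: [0.5543, 0.0856, 0.1637]
tool_rot: [0.398, 2.769, -0.07]
ft_force: [1.1, 0.5, -1.9]
grip_width: 0.158
135 105
138 161
tip(warmer,mm above floor) [-51.3  -0.5  87.7] tail [ 61.5  -0.5 128.8] yaw/pitch/roll [ -0.04 -20.     0.  ] F warmer [ 0.4  0.2 -3.3]
t 7.22 pos [0.5559 0.085  0.1648] F [ 0.4  0.1 -3.3] w 0.159
toolx [-0.901  0.266 -0.342] tooly [0.283 0.959 0.   ] z [ 0.328 -0.097 -0.94 ]
turn(tool,deg) [ 0.    0.   -0.04] shift now-frame [0.0223 0.0005 0.0533] shift target-frame [0.0223 0.0005 0.0533]
```

View pics/s3c.png

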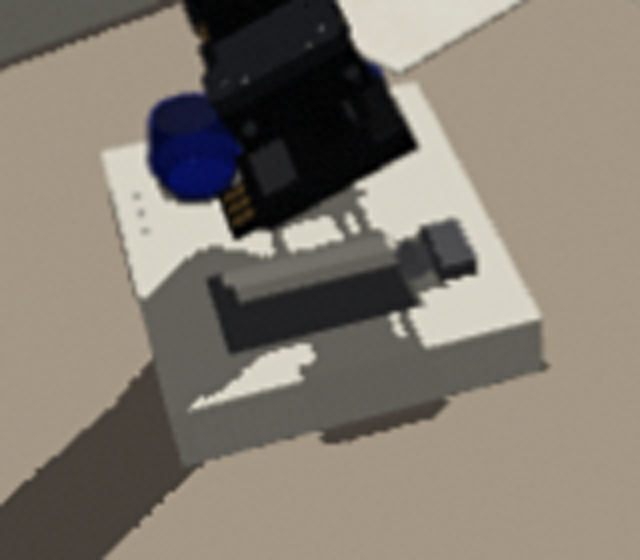

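View pics/t3c.png

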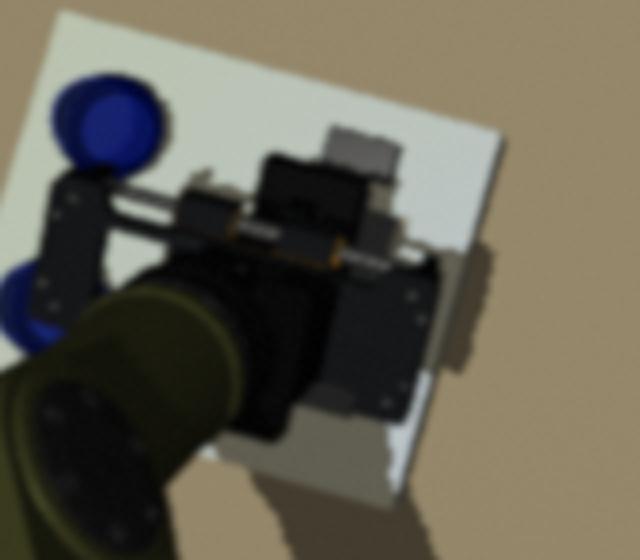

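```bash
python3 - <<'E'
from ins import *
d=load('side'); s=monitor.get_state(); R=Ro.from_rotvec(s['tool_rot']).as_matrix(); Rb=R@F
cr=cv2.imread('pics/s3c.png')
for q in [(-70,-20,0),(-70,20,0),(-70,-20,7),(-70,20,7),(50,-28,0),(50,-28,20),(-50,-28,0),(-50,-28,20)]:
    P=np.array(s['position'])+Rb@(np.array(q)/1e3-TB); p=(proj(d,P)-[135,105])*4+1.5; print(q,p.round())
    cv2.circle(cr,tuple(int(v) for v in p),3,(0,0,255),1)
for q in [(-61.5,-30,45),(-61.5,30,45),(-71.5,-30,45),(51.5,-30,45),(66,-13,59)]:
    p=(proj(d,W+Rw@np.array(q)/1e3)-[135,105])*4+1.5; cv2.circle(cr,tuple(int(v) for v in p),3,(0,255,0),1)
cv2.imwrite('pics/s3d.png',cr[60:420,130:600])
E
```

```text
(-70, -20, 0) [234. 244.]
(-70, 20, 0) [221. 204.]
(-70, -20, 7) [228. 236.]
(-70, 20, 7) [215. 196.]
(50, -28, 0) [418. 151.]
(50, -28, 20) [404. 126.]
(-50, -28, 0) [267. 235.]
(-50, -28, 20) [250. 212.]
```

View pics/s3d.png

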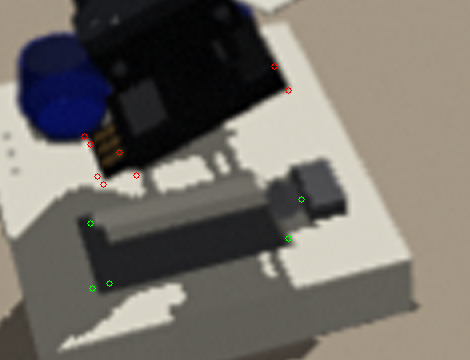

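```bash
python3 - <<'E'
from ins import *
d=load('side'); c=d['color'][115:175,180:245,::-1].astype(float); c=np.clip(255*(c/255)**.45,0,255).astype(np.uint8)
cr=cv2.resize(c,None,fx=9,fy=9,interpolation=cv2.INTER_CUBIC)
s=monitor.get_state(); R=Ro.from_rotvec(s['tool_rot']).as_matrix(); Rb=R@F
for q in [(-70,-20,0),(-70,20,0),(-70,-20,7),(-70,20,7),(50,-28,0),(50,-28,20),(-50,-28,0),(-50,-28,20),(-50,-20,0),(-50,-20,7)]:
    P=np.array(s['position'])+Rb@(np.array(q)/1e3-TB); p=(proj(d,P)-[180,115])*9+4; cv2.circle(cr,tuple(int(v) for v in p),3,(0,0,255),1)
cv2.imwrite('pics/s3e.png',cr)
E
```

```text
(no output)
```

View pics/s3e.png

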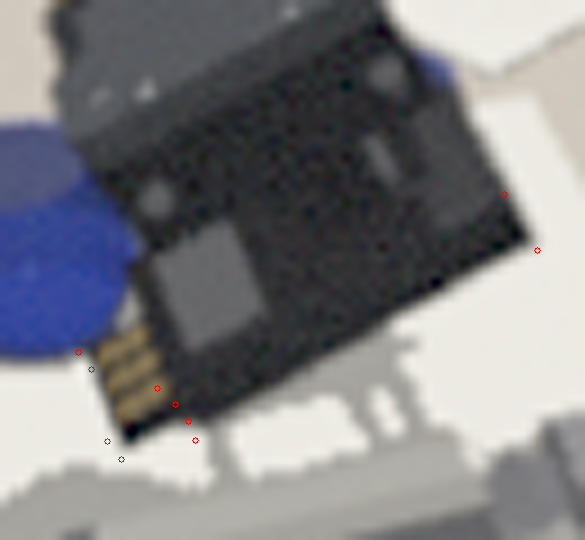

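The tilt and slope agree with the picture to within about 3 mm: the tongue corner at zoom px (130,443) was predicted at (121,459). I'll descend and find the floor by force.

```bash
python3 -m pendant '[[[0,0,0],[0.0074,0.0002,0.0178],1],[[0,0,0],[0.0074,0.0002,0.0178],1],[[0,0,0],[0.0074,0.0002,0.0178],1],[[0,0,0],[0,0,0],1],[[0,0,0],[0,0,0],1]]'
python3 - <<'E'
from ins import *
batt()
d=shot('side'); c=d['color'][115:205,165:275,::-1].astype(float); c=np.clip(255*(c/255)**.45,0,255).astype(np.uint8)
cv2.imwrite('pics/s4.png',cv2.resize(c,None,fx=6,fy=6,interpolation=cv2.INTER_CUBIC))
delta(*target([-54,0,6],20)); 
E
```

```text
time: 7.85
position: [0.5533, 0.0867, 0.1074]
tool_rot: [0.399, 2.765, -0.07]
ft_force: [-0.1, 1.3, -2.8]
grip_width: 0.156
tip(warmer,mm above floor) [-54.1   0.4  30.1] tail [58.6  0.4 71.3] yaw/pitch/roll [ 2.000e-02 -2.007e+01  4.000e-02] F warmer [-0.5  1.2 -2.8]
t 7.9 pos [0.5533 0.0869 0.1076] F [ 0.2  0.2 -3.4] w 0.161
toolx [-0.901  0.265 -0.343] tooly [0.282 0.959 0.001] z [ 0.33  -0.096 -0.939]
turn(tool,deg) [0.07 0.09 0.02] shift now-frame [ 0.0082 -0.0006  0.0231] shift target-frame [ 0.0081 -0.0006  0.0231]
```

View pics/s4.png

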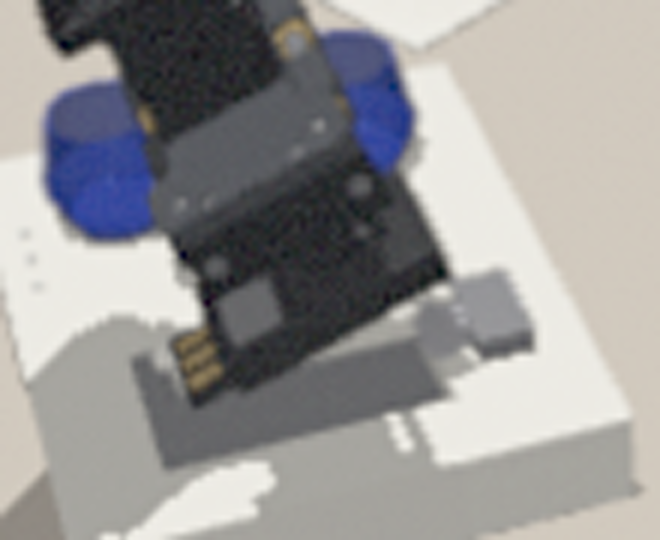

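The tongue, at crop px (195,390), is over the bay just inside the lip end, and the tail is above the catch. I'll continue down in small steps.

```bash
python3 -m pendant '[[[0,0,0],[0.0041,-0.0003,0.0115],1],[[0,0,0],[0.0041,-0.0003,0.0115],1],[[0,0,0],[0,0,0],1],[[0,0,0],[0,0,0],1]]'
python3 - <<'E'
from ins import *
batt()
E
python3 -m pendant '[[[0,0,0],[0.0007,0,0.0019],1],[[0,0,0],[0.0007,0,0.0019],1],[[0,0,0],[0,0,0],1]]'
python3 - <<'E'
from ins import *
batt()
d=shot('side'); c=d['color'][115:205,165:275,::-1].astype(float); c=np.clip(255*(c/255)**.45,0,255).astype(np.uint8)
cv2.imwrite('pics/s5.png',cv2.resize(c,None,fx=6,fy=6,interpolation=cv2.INTER_CUBIC))
E
```

```text
time: 8.4
position: [0.5519, 0.0864, 0.0818]
tool_rot: [0.397, 2.767, -0.07]
ft_force: [-0.7, 0.5, -2.3]
grip_width: 0.154
tip(warmer,mm above floor) [-55.5  -0.5   4.7] tail [57.3 -0.3 45.7] yaw/pitch/roll [  0.1  -20.     0.03] F warmer [-0.8  0.3 -2.3]
time: 8.78
position: [0.5517, 0.0864, 0.0777]
tool_rot: [0.397, 2.767, -0.07]
ft_force: [-0.1, -1.0, -2.7]
grip_width: 0.155
tip(warmer,mm above floor) [-55.6  -0.5   0.6] tail [57.2 -0.3 41.6] yaw/pitch/roll [  0.09 -19.99   0.03] F warmer [ 0.2 -1.  -2.7]
```

View pics/s5.png

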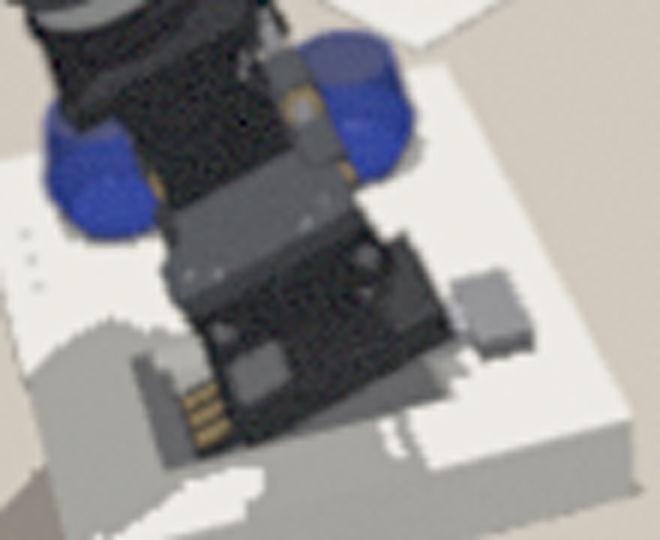

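```bash
python3 -m pendant '[[[0,0,0],[0.0005,0,0.0014],1],[[0,0,0],[0,0,0],1]]'
python3 - <<'E'
from ins import *
batt()
E
python3 -m pendant '[[[0,0,0],[0.0005,0,0.0014],1],[[0,0,0],[0,0,0],1]]'
python3 - <<'E'
from ins import *
batt()
E
```

```text
time: 9.07
position: [0.5518, 0.0863, 0.0763]
tool_rot: [0.397, 2.767, -0.07]
ft_force: [0.4, 0.2, -2.4]
grip_width: 0.158
tip(warmer,mm above floor) [-55.5  -0.5  -0.9] tail [57.2 -0.4 40.2] yaw/pitch/roll [  0.09 -20.     0.03] F warmer [ 0.4  0.3 -2.4]
time: 9.32
position: [0.5522, 0.0864, 0.0753]
tool_rot: [0.397, 2.766, -0.07]
ft_force: [-0.6, -0.1, -0.2]
grip_width: 0.157
tip(warmer,mm above floor) [-55.1  -0.3  -1.9] tail [57.6 -0.1 39.2] yaw/pitch/roll [  0.09 -20.04   0.06] F warmer [-0.6 -0.2 -0.2]
```

I feel the floor at about -1.5 mm on my scale. Next I slide under the lip.

```bash
python3 -m pendant '[[[0,0,0],[0.0046,0,-0.0025],1],[[0,0,0],[0.0047,0,-0.0017],1],[[0,0,0],[0,0,0],1]]'
python3 - <<'E'
from ins import *
batt()
E
python3 -m pendant '[[[0,0,0],[0.0028,0,-0.001],1],[[0,0,0],[0,0,0],1]]'
python3 - <<'E'
from ins import *
batt()
d=shot('side'); c=d['color'][115:205,165:275,::-1].astype(float); c=np.clip(255*(c/255)**.45,0,255).astype(np.uint8)
cv2.imwrite('pics/s6.png',cv2.resize(c,None,fx=6,fy=6,interpolation=cv2.INTER_CUBIC))
E
```

```text
time: 9.7
position: [0.5414, 0.0896, 0.0755]
tool_rot: [0.396, 2.768, -0.07]
ft_force: [-0.4, -0.4, -2.1]
grip_width: 0.156
tip(warmer,mm above floor) [-66.4  -0.4  -1.6] tail [46.3 -0.2 39.4] yaw/pitch/roll [  0.13 -19.97   0.05] F warmer [-0.3 -0.5 -2.1]
time: 9.95
position: [0.5389, 0.0902, 0.0755]
tool_rot: [0.397, 2.767, -0.07]
ft_force: [0.1, 0.8, -1.3]
grip_width: 0.156
tip(warmer,mm above floor) [-69.   -0.5  -1.6] tail [43.8 -0.3 39.4] yaw/pitch/roll [  0.11 -19.98   0.04] F warmer [-0.2  0.8 -1.3]
```

View pics/s6.png

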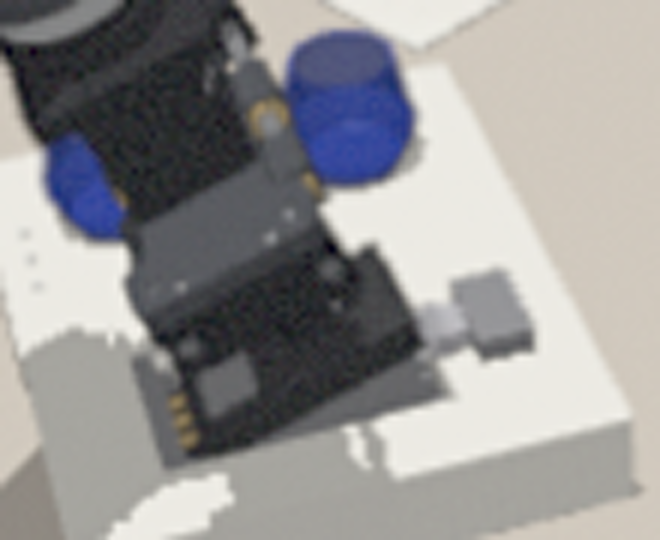

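The gold contacts at crop (183,415) are partly hidden by the lip, so the tongue is under it. I'll push on gently to the end wall.

```bash
python3 -m pendant '[[[0,0,0],[0.0014,0,-0.0005],1],[[0,0,0],[0,0,0],1]]'
python3 - <<'E'
from ins import *
batt()
E
python3 -m pendant '[[[0,0,0],[0.0014,0,-0.0005],1],[[0,0,0],[0,0,0],1]]'
python3 - <<'E'
from ins import *
batt()
E
```

```text
time: 10.25
position: [0.5378, 0.0905, 0.0756]
tool_rot: [0.397, 2.767, -0.07]
ft_force: [0.9, 0.7, -2.3]
grip_width: 0.16
tip(warmer,mm above floor) [-70.2  -0.5  -1.5] tail [42.6 -0.3 39.5] yaw/pitch/roll [  0.09 -20.     0.04] F warmer [ 0.6  0.9 -2.3]
time: 10.5
position: [0.5371, 0.0907, 0.076]
tool_rot: [0.397, 2.765, -0.07]
ft_force: [3.6, -0.7, -4.1]
grip_width: 0.156
tip(warmer,mm above floor) [-70.8  -0.4  -1.2] tail [41.9 -0.3 40. ] yaw/pitch/roll [  0.1  -20.09   0.06] F warmer [ 3.6  0.3 -4.1]
```

```bash
cat > step.py <<'E'
from ins import *
import sys
def steps(tilts,tip):
    s=monitor.get_state(); R=Ro.from_rotvec(s['tool_rot']).as_matrix(); p=np.array(s['position'])
    for t in tilts:
        Rt,pt=target(tip,t); print(t,np.degrees(Ro.from_matrix(R.T@Rt).as_rotvec()).round(2),(R.T@(pt-p)).round(4)); R,p=Rt,pt
E
python3 - <<'E'
from step import *
steps([18,16,14,12,10,8,6,4,2,0],[-70.2,-.3,-1.3])
E
```

```text
18 [0.06 2.09 0.08] [-0.0013  0.      0.0034]
16 [ 0.  2. -0.] [-0.0008 -0.      0.003 ]
14 [-0.  2.  0.] [-0.0008  0.      0.003 ]
12 [-0.  2. -0.] [-0.0008 -0.      0.003 ]
10 [-0.  2.  0.] [-0.0008 -0.      0.003 ]
8 [-0.  2. -0.] [-0.0008  0.      0.003 ]
6 [0. 2. 0.] [-0.0008  0.      0.003 ]
4 [-0.  2.  0.] [-0.0008 -0.      0.003 ]
2 [ 0.  2. -0.] [-0.0008 -0.      0.003 ]
0 [-0.  2.  0.] [-0.0008  0.      0.003 ]
```

```bash
python3 -m pendant '[[[0,2,0],[-0.0013,0,0.0034],1],[[0,2,0],[-0.0008,0,0.003],1],[[0,2,0],[-0.0008,0,0.003],1],[[0,0,0],[0,0,0],1]]'
python3 - <<'E'
from step import *
batt()
E
python3 -m pendant '[[[0,2,0],[-0.0008,0,0.003],1],[[0,0,0],[0,0,0],1]]'
python3 - <<'E'
from step import *
batt();steps([10,8],[-70.2,-.3,-1.3])
E
```

```text
time: 11.0
position: [0.5427, 0.0892, 0.0679]
tool_rot: [0.413, 2.869, -0.05]
ft_force: [0.7, -0.1, 1.1]
grip_width: 0.155
tip(warmer,mm above floor) [-70.1  -0.3  -1.4] tail [46.3 -0.3 27.7] yaw/pitch/roll [  0.02 -14.06   0.03] F warmer [0.7 0.1 1.1]
time: 11.25
position: [0.5434, 0.0893, 0.0653]
tool_rot: [0.417, 2.904, -0.043]
ft_force: [-1.0, 0.3, 2.8]
grip_width: 0.156
tip(warmer,mm above floor) [-71.   -0.   -1.3] tail [46.4  0.1 23.7] yaw/pitch/roll [  0.08 -12.03   0.04] F warmer [-1.  -0.   2.8]
10 [0.04 2.03 0.07] [-0.0015 -0.0004  0.0033]
8 [-0.  2. -0.] [-0.0008  0.      0.003 ]
```

```bash
python3 -m pendant '[[[0,2,0],[-0.0012,0,0.0032],1],[[0,0,0],[0,0,0],1]]'
python3 - <<'E'
from step import *
batt()
E
python3 -m pendant '[[[0,2,0],[-0.0008,0,0.003],1],[[0,0,0],[0,0,0],1]]'
python3 - <<'E'
from step import *
batt();steps([6,4],[-70.2,-.3,-1.3])
E
```

```text
time: 11.5
position: [0.5446, 0.0891, 0.062]
tool_rot: [0.422, 2.939, -0.036]
ft_force: [-2.2, 1.3, 3.4]
grip_width: 0.157
tip(warmer,mm above floor) [-71.2   0.1  -1.7] tail [47.   0.3 19.1] yaw/pitch/roll [ 0.09 -9.99  0.04] F warmer [-2.5  0.6  3.4]
time: 11.75
position: [0.5458, 0.0887, 0.0591]
tool_rot: [0.427, 2.973, -0.03]
ft_force: [-2.0, 2.9, 3.8]
grip_width: 0.156
tip(warmer,mm above floor) [-71.2   0.   -1.8] tail [47.6  0.2 14.9] yaw/pitch/roll [ 0.09 -7.99  0.02] F warmer [-2.7  2.2  3.8]
6 [0.02 1.99 0.08] [-0.0019 -0.0004  0.0027]
4 [-0.  2.  0.] [-0.0008 -0.      0.003 ]
```

```bash
python3 -m pendant '[[[0,2,0],[-0.001,0,0.003],1],[[0,2,0],[-0.0008,0,0.003],1],[[0,0,0],[0,0,0],1]]'
python3 - <<'E'
from step import *
batt();steps([2,0],[-70.2,-.3,-1.3])
E
```

```text
time: 12.12
position: [0.5479, 0.0879, 0.0532]
tool_rot: [0.436, 3.042, -0.016]
ft_force: [-2.4, 2.3, 3.2]
grip_width: 0.16
tip(warmer,mm above floor) [-71.3  -0.1  -1.8] tail [48.4  0.1  6.5] yaw/pitch/roll [ 0.09 -3.96 -0.01] F warmer [-2.9  1.5  3.2]
2 [-0.01  1.96  0.09] [-0.0019 -0.0003  0.0025]
0 [-0.  2.  0.] [-0.0008  0.      0.003 ]
```

```bash
python3 -m pendant '[[[0,2,0],[-0.001,0,0.003],1],[[0,2,0],[-0.0008,0,0.003],1],[[0,0,0],[0,0,0],1]]'
python3 - <<'E'
from step import *
batt()
d=shot('side'); c=d['color'][115:205,165:275,::-1].astype(float); c=np.clip(255*(c/255)**.45,0,255).astype(np.uint8)
cv2.imwrite('pics/s7.png',cv2.resize(c,None,fx=6,fy=6,interpolation=cv2.INTER_CUBIC))
E
```

```text
time: 12.5
position: [0.5497, 0.0872, 0.049]
tool_rot: [-0.446, -3.107, -0.0]
ft_force: [-11.8, 2.0, 16.1]
grip_width: 0.154
tip(warmer,mm above floor) [-71.3  -0.3   0.1] tail [48.7 -0.1 -0.2] yaw/pitch/roll [ 0.09  0.17 -0.01] F warmer [-11.9  -1.4  16.1]
```

View pics/s7.png

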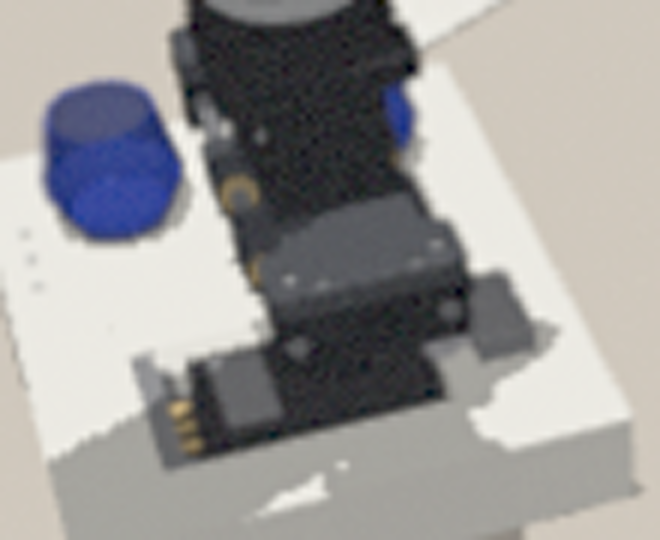

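```bash
python3 -m pendant '[[[0,0,0],[0.001,0,0.0005],1],[[0,0,0],[0,0,0],1]]'
python3 - <<'E'
from step import *
batt(); print(monitor.get_state()['torque'])
E
python3 -m pendant '[[[0,0,0],[0.001,0,0.0005],1],[[0,0,0],[0,0,0],1]]'
python3 - <<'E'
from step import *
batt(); print(monitor.get_state()['torque'])
E
```

```text
time: 12.8
position: [0.5497, 0.0872, 0.0489]
tool_rot: [0.446, 3.109, 0.001]
ft_force: [-8.9, 1.3, 15.9]
grip_width: 0.159
tip(warmer,mm above floor) [-71.2  -0.3  -0.2] tail [48.8 -0.1 -0.2] yaw/pitch/roll [ 0.1  -0.01  0.03] F warmer [-8.9 -1.3 15.9]
[ 0.22415498  1.8439042  -0.02518629]
time: 13.05
position: [0.5497, 0.0872, 0.0489]
tool_rot: [0.446, 3.108, 0.001]
ft_force: [-8.2, 0.6, 16.4]
grip_width: 0.157
tip(warmer,mm above floor) [-71.2  -0.3  -0.4] tail [48.8 -0.1 -0.1] yaw/pitch/roll [ 0.09 -0.12  0.06] F warmer [-8.  -1.7 16.4]
[ 7.46565776e-02  1.56813005e+00 -4.56358009e-04]
```

```bash
python3 -m pendant '[[[0,0,0],[0,0,0],0.4],[[0,0,0],[0,0,0],0.4],[[0,0,0],[0,0,0],0.4],[[0,0,0],[0,0,0],0.4],[[0,0,0],[0,0,-0.03],0.4],[[0,0,0],[0,0,-0.06],0.4],[[0,0,0],[0,0,-0.06],0.4],[[0,0,0],[0,0,0],0.4]]'
python3 - <<'E'
from step import *
d=shot('side'); c=d['color'][115:205,165:275,::-1].astype(float); c=np.clip(255*(c/255)**.45,0,255).astype(np.uint8)
cv2.imwrite('pics/s8.png',cv2.resize(c,None,fx=6,fy=6,interpolation=cv2.INTER_CUBIC))
s=monitor.get_state();print(s['position'],s['ft_force'])
E
```

```text
time: 14.05
position: [0.5523, 0.0876, 0.202]
tool_rot: [0.445, 3.1, 0.007]
ft_force: [1.1, 0.4, -0.0]
grip_width: 0.301
[0.55042364 0.08741324 0.19889225] [ 0.38630289 -0.2786577  -0.28477957]
```

View pics/s8.png

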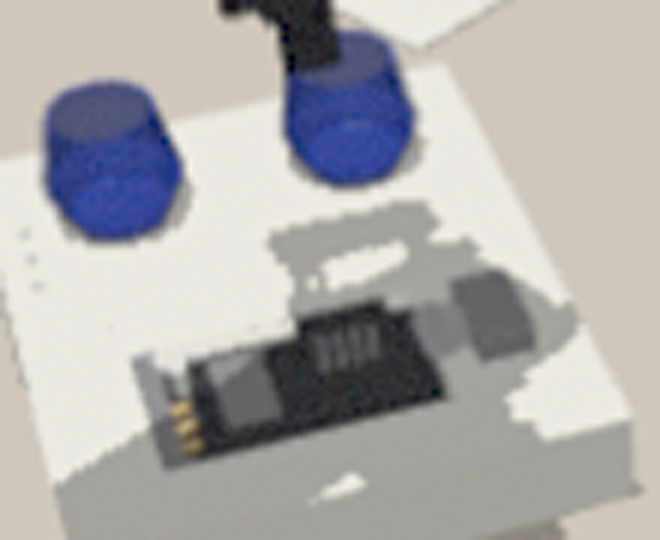

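The pack is lying in the bay. I'll move clear and check with both cameras.

```bash
python3 -m pendant '[[[0,0,0],[0,-0.06,0],0.4],[[0,0,0],[0,-0.06,0],0.4],[[0,0,0],[0,-0.06,0],0.4],[[0,0,0],[0,-0.06,0],0.4],[[0,0,0],[0,0,0],0.4]]'
python3 - <<'E'
from step import *
for n in('top','side'):
    d=shot(n); u,v=proj(d,W+[0,0,.045]).astype(int)
    c=d['color'][v-35:v+35,u-40:u+40,::-1].astype(float); c=np.clip(255*(c/255)**.5,0,255).astype(np.uint8)
    cv2.imwrite('pics/%s9.png'%n,cv2.resize(c,None,fx=8,fy=8,interpolation=cv2.INTER_CUBIC))
    print(n,'heights mm along x (rows y=-20,0,20)')
    for y in(-20,20):
        print(y,[(x,round(dep(d,*proj(d,W+Rw@np.array([x,y,45])/1e3))[2]*1e3,1)) for x in(-45,-35,-25,-15,0,15,25,35,42,46)])
    print('y0',[(x,round(dep(d,*proj(d,W+Rw@np.array([x,0,45])/1e3))[2]*1e3,1)) for x in(-66,-45,-35,-25,-15,38,40,42,44,46,48,50,52,54,56,60)])
E
```

```text
time: 14.72
position: [0.4785, -0.1485, 0.1952]
tool_rot: [-0.461, -3.105, 0.002]
ft_force: [0.6, 1.1, -0.2]
grip_width: 0.303
top heights mm along x (rows y=-20,0,20)
-20 [(-45, np.float64(44.5)), (-35, np.float64(44.8)), (-25, np.float64(44.2)), (-15, np.float64(51.1)), (0, np.float64(44.8)), (15, np.float64(48.2)), (25, np.float64(45.7)), (35, np.float64(45.3)), (42, np.float64(46.7)), (46, np.float64(46.0))]
20 [(-45, np.float64(45.4)), (-35, np.float64(46.7)), (-25, np.float64(46.5)), (-15, np.float64(41.6)), (0, np.float64(44.5)), (15, np.float64(43.1)), (25, np.float64(49.4)), (35, np.float64(45.6)), (42, np.float64(44.1)), (46, np.float64(46.0))]
y0 [(-66, np.float64(46.1)), (-45, np.float64(44.1)), (-35, np.float64(47.3)), (-25, np.float64(45.4)), (-15, np.float64(45.9)), (38, np.float64(45.2)), (40, np.float64(46.6)), (42, np.float64(46.7)), (44, np.float64(46.7)), (46, np.float64(48.9)), (48, np.float64(49.3)), (50, np.float64(49.4)), (52, np.float64(55.3)), (54, np.float64(61.4)), (56, np.float64(50.3)), (60, np.float64(57.4))]
side heights mm along x (rows y=-20,0,20)
-2
[... 204 characters left out ...]
 np.float64(307.3)), (46, np.float64(306.6))]
20 [(-45, np.float64(45.6)), (-35, np.float64(45.0)), (-25, np.float64(45.1)), (-15, np.float64(45.2)), (0, np.float64(45.0)), (15, np.float64(65.8)), (25, np.float64(289.2)), (35, np.float64(290.0)), (42, np.float64(288.1)), (46, np.float64(298.0))]
y0 [(-66, np.float64(45.5)), (-45, np.float64(45.0)), (-35, np.float64(43.5)), (-25, np.float64(45.1)), (-15, np.float64(44.9)), (38, np.float64(289.4)), (40, np.float64(289.6)), (42, np.float64(289.3)), (44, np.float64(289.3)), (46, np.float64(289.4)), (48, np.float64(305.7)), (50, np.float64(305.9)), (52, np.float64(308.4)), (54, np.float64(308.1)), (56, np.float64(306.6)), (60, np.float64(307.2))]
```

View pics/top9.png

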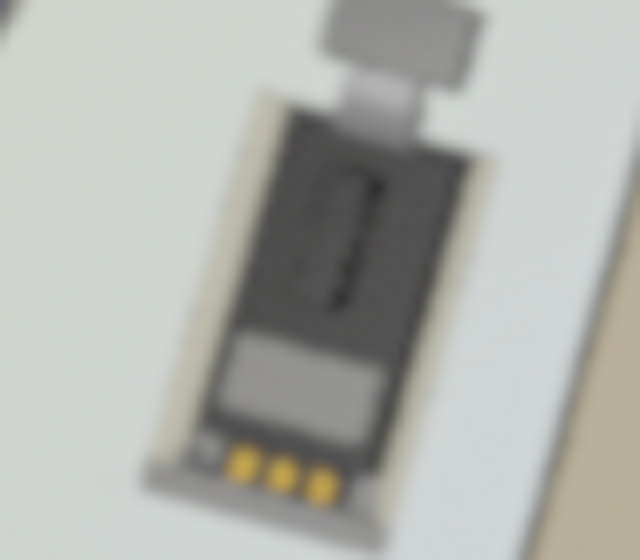

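View pics/side9.png

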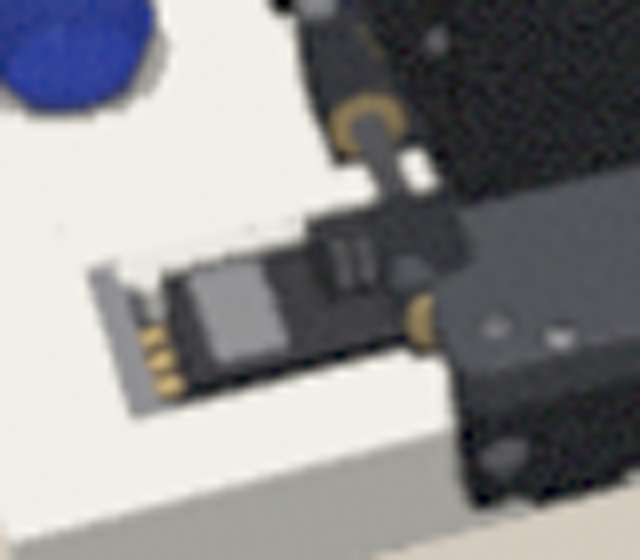

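The top view shows the pack flush at about 45 mm along its length. The tooth end at (375,140) lies past the tail edge, which runs from (290,105) to (470,155). I'll compare the tooth with the first picture.

```bash
python3 - <<'E'
from step import *
d=load('top'); a=cv2.imread('pics/top0.png').max(2).astype(np.float32); b=d['color'].max(2).astype(np.float32)
xs=np.arange(36,64,1.)
for nm,y,z in(('tooth',0,48),('tooth-5',-5,48),('tail+20',20,45),('tail-20',-20,45)):
    px=np.array([proj(d,W+Rw@np.array([x,y,z])/1e3) for x in xs]).astype(np.float32)
    for k,i in(('before',a),('now',b)): print(nm,k,cv2.remap(i,px[:,:1],px[:,1:],cv2.INTER_CUBIC)[:,0].astype(int).tolist())
for u,v in((1,1),):
    pass
print(cv2.absdiff(a,b)[150:300,110:190].max())
E
```

```text
tooth before [78, 77, 77, 77, 77, 77, 77, 76, 75, 73, 71, 68, 65, 64, 64, 65, 68, 71, 77, 82, 88, 96, 102, 109, 114, 116, 118, 116]
tooth now [16, 17, 19, 21, 22, 23, 24, 26, 30, 37, 44, 52, 57, 63, 67, 71, 75, 77, 83, 88, 94, 103, 110, 117, 122, 124, 126, 125]
tooth-5 before [77, 77, 77, 77, 77, 78, 78, 76, 75, 73, 70, 67, 65, 64, 64, 66, 68, 72, 76, 81, 88, 93, 101, 104, 107, 110, 110, 109]
tooth-5 now [16, 18, 20, 22, 24, 25, 25, 27, 30, 36, 44, 51, 59, 63, 67, 71, 74, 79, 82, 88, 95, 100, 108, 112, 116, 119, 119, 117]
tail+20 before [76, 76, 76, 77, 77, 76, 76, 76, 75, 75, 75, 74, 76, 84, 94, 111, 127, 142, 156, 161, 166, 168, 167, 168, 167, 166, 165, 161]
tail+20 now [23, 23, 23, 23, 23, 23, 23, 23, 22, 21, 23, 27, 36, 57, 78, 107, 131, 149, 166, 172, 177, 179, 178, 179, 179, 178, 176, 171]
tail-20 before [79, 79, 78, 78, 78, 79, 79, 78, 78, 77, 76, 77, 81, 86, 101, 117, 134, 150, 157, 164, 166, 166, 167, 167, 167, 167, 166, 162]
tail-20 now [25, 25, 26, 27, 28, 27, 26, 25, 24, 25, 24, 28, 42, 59, 87, 114, 137, 158, 167, 175, 178, 178, 179, 179, 179, 179, 178, 175]
13.0
```

The tooth is back at x of about 46 mm with the same brightness profile as before the job. The tail edge is at about 50 mm, so the catch overlaps it. Around the warmer's glasses the picture has hardly changed, so I'm handing in.

```bash
python3 - <<'E'
from h import *
d=shot('side','s10.png'); s=monitor.get_state(); print(s['time'],np.round(s['ft_force'],1)); print(order.close_job())
E
```

```text
14.875 [ 0.3  0.1 -0.3]
the job is handed in; nothing more can be done
None
```

View pics/s10.png

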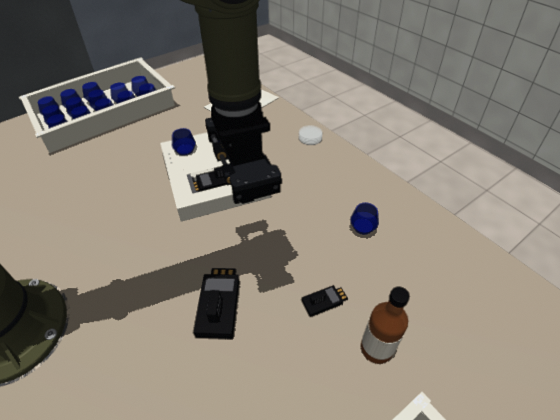

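The middle-sized battery pack (100 x 56 mm block) is in the warmer's bay, with its tongue under the lip and its tail latched under the spring catch. I gripped it by the rib and tilted it 20° tail-up. I slid the tongue under the lip until it met the end wall, swung the tail down, and pressed with about 16 N. Then I let go and moved the arm clear. I handed the job in at 14.9 s; it reports no verdict.

**Last checks**
- **Seating:** the top camera puts the pack's top level with the deck, at about 45 mm along its whole length. Single depth readings scatter by a few mm.
- **Catch:** the tooth is back where it started, at about 46 mm, with the tail edge at about 50 mm, so it overlaps the tail by 3 to 4 mm.
- **Bystanders:** the two glasses in the warmer look unchanged in the top view. The side view shows the loose glass and the bottle standing where they were.
- **Robot:** it touches nothing, with the wrist force near zero.

**What disagreed**
- **Pack in hand:** the side camera showed it about 3 mm off my prediction.
- **Floor height:** I felt the bay floor about 1.5 mm lower than computed.
- **Sideways force:** at full seating the wrist read 8 to 12 N along the bay, towards the lip end. I did not find the cause; it was gone once I let go.
- **Side view of the tail:** the arm hid the tail in the final side pictures, so the catch check rests on the top camera alone.

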